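Find the printed wheel with the worn bearing

TASK

One of the three printed wheels standing in the test jig has a worn bearing. Find it by gently rocking the wheels at the top of the rim, each over to the robot's left until it comes up against its stop and then over to the right, never forcing a wheel that has come up solid; then tip over the steel tab in front of the wheel that has clearly more play than the others, all the way away from the robot. Leave the other two tabs and everything else on the bench as they are.

Things in the scene. Friction and masses are not known exactly. Their poses are not given: they have to be found in the camera images.
- jig: Aluminium plate 240 x 420 x 12 mm on the bench carrying the row of three wheels, 130 mm apart; origin under its centre. Axes: y along the row and the axles, to the left wheel; x away from the robot; z up. Beside each wheel two fork arms stand 26.5 to 33.5 mm either side of its middle plane, 34 mm wide along x, ending 88 mm above the bench; above that the rim is free on both sides.
- axle_left (a point): Centre of the axle of the left (+y end) wheel, a fixed point 77 mm above the bench. The wheel is a white printed disc, 110 mm across, 24 mm thick, standing upright about this point with its flat faces to the left and right; its top is 132 mm above the bench, so the rim can be straddled loosely from above or pushed from either side. Axes as the jig's.
- tab_left (a point): Hinge of the left (+y end) wheel's steel tab, 105 mm from the axle towards the robot, 34 mm above the bench, axis along the row. The tab is a plate 32 mm wide, 4 mm thick, rising 62 mm from the hinge. At first it leans 0.5 rad to the robot, its end 30 mm nearer than the hinge and 88 mm above the bench. It swings 1.0 rad away to a stop, stays where left, needs about 1 N at its end.
- axle_middle (a point): Centre of the axle of the middle wheel, a fixed point 77 mm above the bench. The wheel is a white printed disc, 110 mm across, 24 mm thick, standing upright about this point with its flat faces to the left and right; its top is 132 mm above the bench, so the rim can be straddled loosely from above or pushed from either side. Axes as the jig's.
- tab_middle (a point): Hinge of the middle wheel's steel tab, 105 mm from the axle towards the robot, 34 mm above the bench, axis along the row. The tab is a plate 32 mm wide, 4 mm thick, rising 62 mm from the hinge. At first it leans 0.5 rad to the robot, its end 30 mm nearer than the hinge and 88 mm above the bench. It swings 1.0 rad away to a stop, stays where left, needs about 1 N at its end.
- axle_right (a point): Centre of the axle of the right (-y end) wheel, a fixed point 77 mm above the bench. The wheel is a white printed disc, 110 mm across, 24 mm thick, standing upright about this point with its flat faces to the left and right; its top is 132 mm above the bench, so the rim can be straddled loosely from above or pushed from either side. Axes as the jig's.
- tab_right (a point): Hinge of the right (-y end) wheel's steel tab, 105 mm from the axle towards the robot, 34 mm above the bench, axis along the row. The tab is a plate 32 mm wide, 4 mm thick, rising 62 mm from the hinge. At first it leans 0.5 rad to the robot, its end 30 mm nearer than the hinge and 88 mm above the bench. It swings 1.0 rad away to a stop, stays where left, needs about 1 N at its end.
- rock_a (a joint): Lean of one wheel within its bearing play, rad: 0 upright, + top to the left (+y), pivot at the axle centre. Under 1 N at the rim moves it between its stops: at most 0.025 rad each way if sound, 0.14 if worn. May start up to 0.018 off upright. Letters a, b, c do not tell the place: which stands where differs from start to start.
- flex_a (a joint): Elastic bending of the fork of the wheel of the same letter, rad, 0 unloaded, sign and pivot as for its lean. Once the wheel is at its stop, a sideways push bends the fork by 1 rad per 15 N m (6 to 9 N per mm of push 40 to 50 mm above the axle). Overloaded beyond 0.03 rad (0.45 N m, 9 to 11 N at the rim).
- tab_aj (a joint): Swing of the tab in front of the wheel of the same letter, rad: 0 = leaning towards the robot (start), 1.0 = tipped right over, away from the robot.
- rock_b (a joint): Lean of one wheel within its bearing play, rad: 0 upright, + top to the left (+y), pivot at the axle centre. Under 1 N at the rim moves it between its stops: at most 0.025 rad each way if sound, 0.14 if worn. May start up to 0.018 off upright. Letters a, b, c do not tell the place: which stands where differs from start to start.
- flex_b (a joint): Elastic bending of the fork of the wheel of the same letter, rad, 0 unloaded, sign and pivot as for its lean. Once the wheel is at its stop, a sideways push bends the fork by 1 rad per 15 N m (6 to 9 N per mm of push 40 to 50 mm above the axle). Overloaded beyond 0.03 rad (0.45 N m, 9 to 11 N at the rim).
- tab_bj (a joint): Swing of the tab in front of the wheel of the same letter, rad: 0 = leaning towards the robot (start), 1.0 = tipped right over, away from the robot.
- rock_c (a joint): Lean of one wheel within its bearing play, rad: 0 upright, + top to the left (+y), pivot at the axle centre. Under 1 N at the rim moves it between its stops: at most 0.025 rad each way if sound, 0.14 if worn. May start up to 0.018 off upright. Letters a, b, c do not tell the place: which stands where differs from start to start.
- flex_c (a joint): Elastic bending of the fork of the wheel of the same letter, rad, 0 unloaded, sign and pivot as for its lean. Once the wheel is at its stop, a sideways push bends the fork by 1 rad per 15 N m (6 to 9 N per mm of push 40 to 50 mm above the axle). Overloaded beyond 0.03 rad (0.45 N m, 9 to 11 N at the rim).
- tab_cj (a joint): Swing of the tab in front of the wheel of the same letter, rad: 0 = leaning towards the robot (start), 1.0 = tipped right over, away from the robot.
- spare_ring: steel bearing ring 34 mm across, 10 mm high, lying on the jig plate between the wheels; origin under its centre. Bystander, not to be moved.
- pinnacle: small printed spire 22 mm across, 46 mm high, standing on the jig plate between the wheels; origin under its centre. Bystander, not to be moved.
- spare_wheel: a loose wheel lying flat on the bench to the right, 110 mm across, 24 mm high; not one of the three to test. Bystander, not to be moved.
- brush: wooden dusting brush lying on the bench to the right. Bystander, not to be moved.
- jar: lidded jar 64 mm across, 100 mm high. Bystander, not to be moved.
- cup: steel cup 76 mm across, 80 mm high. Bystander, not to be moved.

How it is judged:
By the outcome, as a careful person would: the job done as asked, in the order asked, and still so for the second after the job is handed in, with the robot touching nothing.
It also fails if it takes over 64 s, if anything falls off the work surface, if the arm or the gripper's body presses on something with over 40 N, if the wrist force passes 120 N, or if a joint passes its speed limit or range.

ROBOT

A 7-joint arm with a two-finger parallel gripper is mounted at the origin on the work surface. World frame = base frame: x ahead of the robot, y to its left, z up, the work surface at z = 0. Lengths are in m, angles in rad, forces in N, time in s.
With the tool pointing down it reaches from about 0.35 to 0.775 m from the base axis. Payload 3.1 kg.
Tool frame: the origin (TCP) lies between the finger pads; the fingertips stand r.finger_overhang ahead of it and the grasp point (between the pads) lies 8 mm behind it (r.finger_overhang is the distance from the TCP to the fingertips, in m); z points along the fingers, y is the line along which they close (so a half turn about z gives the same grasp; the last joint's range is limited). The gripper opens to 85 mm and grips with 20 to 120 N. Pads are 22 mm wide; open, the fingers measure 114 mm over their backs; the gripper's body (76 mm by 85 mm) begins 54 mm behind the grasp point. The pads swing forward as they close: fully open they stand 13 mm farther back than shut.
Start: joints at [1.14, 0.311, 0.014, 1.512, -0.004, 1.319, -0.027], TCP at [0.209, -0.509, 0.242] pointing down, gripper open.
Joint ranges: [-2.7, 2.7], [-0.3, 1.91], [-1.27, 1.3], [0.12, 2.57], [-1.44, 4.58], [0.2, 2.03], [-3.05, 3.05]. Speed limits (rad/s): [2.79, 2.79, 3.14, 3.14, 3.14, 3.14, 3.14].

INTERFACE

Orientations are given as [roll, pitch, yaw] about the fixed x, y, z axes, in that order (R = Rz(yaw) Ry(pitch) Rx(roll)).
In Python, from workcell import r gives the robot as it stands.
- The arm moves only by the shell command python3 -m jog 'ROWS' [OPENING] [FORCE]. ROWS is a JSON object of lists of equal length, an entry for each row: "slide": the shift along the world's x, y, z as a fraction of full scale, a list of three; "turn": the turn, a rotation vector about the world's x, y, z as a fraction of full scale, a list of three. In form: {"slide": [[tx, ty, tz], ...], "turn": [[rx, ry, rz], ...]}. A call has exactly 10 rows; each row is the pose to reach, as a shift and turn from the pose commanded when the call began; what a row does not reach only later rows make up. Full scale, the value 1, is 0.5 m for a shift and 0.5 rad for a turn. A row lasts 1/10 s, in which the tool goes at most 50 mm and 8.59 degrees, less where a joint would pass 70% of its speed; a pose out of reach is approached as far as the arm can. A call with a number of a shift or a turn outside -1 to 1 is refused whole. A call with a gripper value outside its range is refused whole. OPENING is the opening, from 0 (shut) to 1 (fully open), set as the call begins (- or left out, the last holds). The fingers move at their own pace and stop on an object; FORCE is the grip in N (left out, the last holds). Time passes only in rows, so rows that repeat a pose let the fingers close, or fill a call up. It gives the time, the measured TCP pose, the force, the opening and the grip force at its end, in the units of the state.
- r.get_state(): the state, without advancing time (a new reading comes with each control period).
- r.get_image(name): name is "scene" or "top" or "wrist"; returns the picture (480x640x3 uint8, red, green, blue); there is no depth.
- r.calibration(name): a dict with "fov_y" (degrees; the focal length in pixels is half the picture's height over the tangent of half this angle, whatever the lens; pixels are square), "cx", "cy" (the principal point, pixels), "rvec" (rotation vector, rad) and "tvec" (3), from world to camera coordinates, as OpenCV has them; the wrist camera has in their place "tool_from_camera" (4x4, takes a point from camera to tool coordinates, whose origin is the TCP and whose axes are the flange's). Camera axes: x right, y down, z forward; pixel columns grow to the right and rows downward; lengths in m; the calibration is good to about 2 mm. The wrist camera is an equidistant fisheye: a pixel r from the principal point sees the ray r / f radians off the axis. A picture is of the moment at which its call begins: read the wrist's pose just before it. calibration takes no time and is no camera call.
- r.job_done(): hands the job in; it is judged then, once.
Trained networks look in the newest picture that a camera, given by its name, has taken for a name from the list of things; names that differ only in an ending like _2 or _b are one class to them, and where a whole thing is asked for, a point or a joint stands for the part that bears it (a point fixed in the world has none). Each returns a list of dicts, best first, with "score" (0 to 1); they miss things now and then, are a little off and sometimes report something else, mostly with a low value. They report only what shows in the picture. A call takes as long as a camera call.
- r.trace(camera, label): "mask" (480x640 bool, what is visible of it) and "pixel" ([row, column] in pixels, amid what is visible of it).
The state is a dict: "time": time; "joints": joint angles; "qvel": joint speeds; "tau": joint torques, N m; "tcp_pos": TCP position; "tcp_rot": TCP orientation; "ft_force": force on the tool from outside, world axes, zero at the start; "ft_torque": the same for the moment, N m; "gripper_width": finger opening in m; "grasp_force": force on a finger pad.
Only numpy, scipy, OpenCV 4.12 (cv2) and the standard library are available. Lean on these libraries where they do the work, as an engineer would, in place of code of your own. Each camera call takes 0.05 s, during which the arm holds its last target. There are 200 camera calls.

## Working session

There is one attempt and no reset: what is moved stays moved. The work goes in short steps, Python scripts to look and compute and a shell command to move; the robot and the scene stay as the last step left them, time stands still between calls to the robot, and variables do not carry over. Pictures are saved under pics/ and viewed, at most 10 in all, crops included, and the job is handed in when it is done.

```bash
mkdir -p pics; python3 - <<'E'
from workcell import r
import cv2
for n in("scene","top"):
    cv2.imwrite(f"pics/{n}0.png",r.get_image(n)[:,:,::-1]); print(n,r.calibration(n))
    for l in("jig","rock_a","tab_aj","pinnacle","spare_ring","jar","cup"):
        print(l,[(round(d["score"],2),[int(v) for v in d["pixel"]],int(d["mask"].sum())) for d in r.trace(n,l)][:5])
s=r.get_state();print(s["time"],s["tcp_pos"],s["tcp_rot"],s["ft_force"],s["gripper_width"],r.finger_overhang)
E
```

```text
scene {'fov_y': 50.481587580099564, 'cx': 313.0194589448944, 'cy': 234.8203494880668, 'rvec': array([ 2.16320245,  0.61277644, -0.32424889]), 'tvec': array([-0.41321814, -0.08874629,  1.38642163])}
jig [(0.66, [316, 350], 6585)]
rock_a [(0.84, [232, 400], 1481), (0.79, [261, 365], 1593), (0.79, [297, 325], 1750)]
tab_aj [(0.83, [249, 320], 374)]
pinnacle [(0.21, [232, 398], 1438)]
spare_ring [(0.65, [371, 139], 2813)]
jar [(0.83, [415, 283], 2341)]
cup [(0.74, [175, 430], 906)]
top {'fov_y': 51.22437025925957, 'cx': 308.13346829546737, 'cy': 238.0302897938352, 'rvec': array([ 2.1530752 , -2.14092582,  0.21178078]), 'tvec': array([-0.02635584,  0.52365781,  1.09062257])}
jig [(0.67, [222, 294], 10087), (0.42, [189, 312], 612)]
rock_a [(0.95, [177, 257], 740), (0.81, [194, 369], 703), (0.62, [186, 311], 605), (0.54, [220, 292], 10001), (0.33, [242, 307], 179)]
tab_aj [(0.59, [240, 306], 149)]
pinnacle []
spare_ring [(0.67, [219, 276], 164), (0.32, [221, 290], 10319)]
jar [(0.86, [173, 465], 898), (0.66, [240, 304], 193)]
cup [(0.91, [202, 111], 1124)]
0.8 [ 0.20854229 -0.50895723  0.24233595] [3.14151309e+00 5.21514815e-06 3.88896317e-01] [ 0.2923491  -0.1817192   0.40074227] 0.0852461334952655 0.011
```

View pics/scene0.png

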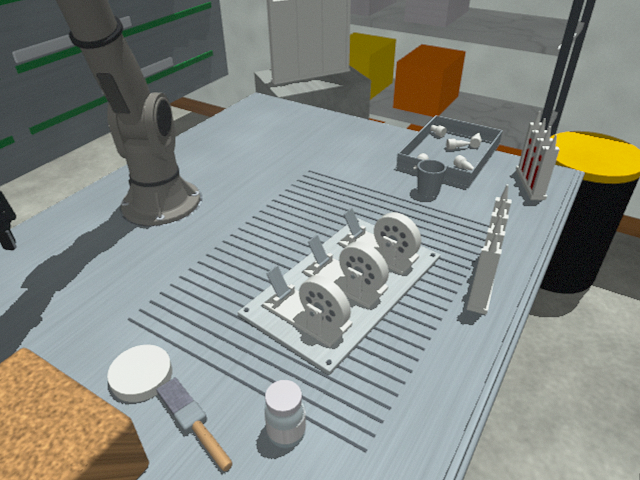

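View pics/top0.png

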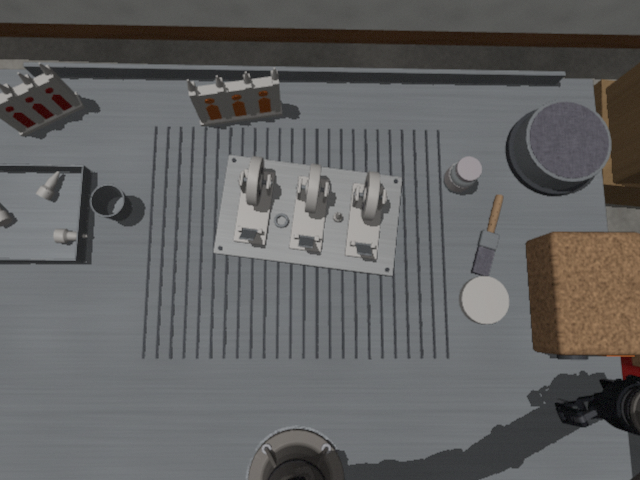

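The scene view shows the jig with its three wheels. In the top view, the jig corners are at about (231,154), (403,178), (393,275) and (214,252), and the wheels are at columns 257, 313 and 371. The cork block is close to the start pose, at (585,290).

```bash
cat > h.py <<'E'
from workcell import r
import numpy as np, cv2
def K(c):
    f=240/np.tan(np.radians(c["fov_y"]/2)); return np.array([[f,0,c["cx"]],[0,f,c["cy"]],[0,0,1]])
def unproj(cam,px,z):   # px (col,row) -> world at height z
    c=r.calibration(cam);R=cv2.Rodrigues(c["rvec"])[0];C=-R.T@c["tvec"]
    out=[]
    for u in np.atleast_2d(px):
        d=R.T@np.linalg.solve(K(c),[u[0],u[1],1]);out.append(C+d*(z-C[2])/d[2])
    return np.array(out)
def proj(cam,P):
    c=r.calibration(cam);return cv2.projectPoints(np.atleast_2d(P).astype(float),c["rvec"],c["tvec"],K(c),None)[0][:,0]
E
python3 - <<'E'
from h import *
r.get_image("top")
m=r.trace("top","jig")[0]["mask"].astype(np.uint8)
b=cv2.boxPoints(cv2.minAreaRect(cv2.findNonZero(m)));print(b)
for p in(b,[(231,154),(403,178),(393,275),(214,252)]):
    P=unproj("top",p,.012);print(P.round(3),P.mean(0).round(4),[np.linalg.norm(P[i]-P[i-1]).round(3) for i in range(4)])
img=cv2.imread("pics/top0.png")
cv2.imwrite("pics/topc.png",cv2.resize(img[145:285,205:410],None,fx=3.9,fy=3.9,interpolation=2))
print(unproj("top",[(530,233),(530,355)],.15))
E
```

```text
[[212.98242 253.71779]
 [225.63025 153.8665 ]
 [405.04498 176.59236]
 [392.39716 276.44366]]
[[ 0.491  0.195  0.012]
 [ 0.732  0.173  0.012]
 [ 0.68  -0.256  0.012]
 [ 0.441 -0.22   0.012]] [ 0.5859 -0.0268  0.012 ] [np.float64(0.418), np.float64(0.242), np.float64(0.433), np.float64(0.243)]
[[ 0.731  0.161  0.012]
 [ 0.677 -0.251  0.012]
 [ 0.444 -0.221  0.012]
 [ 0.495  0.193  0.012]] [ 0.5868 -0.0297  0.012 ] [np.float64(0.239), np.float64(0.415), np.float64(0.235), np.float64(0.417)]
[[ 0.5203185  -0.48289902  0.15      ]
 [ 0.27221999 -0.4651002   0.15      ]]
```

View pics/topc.png

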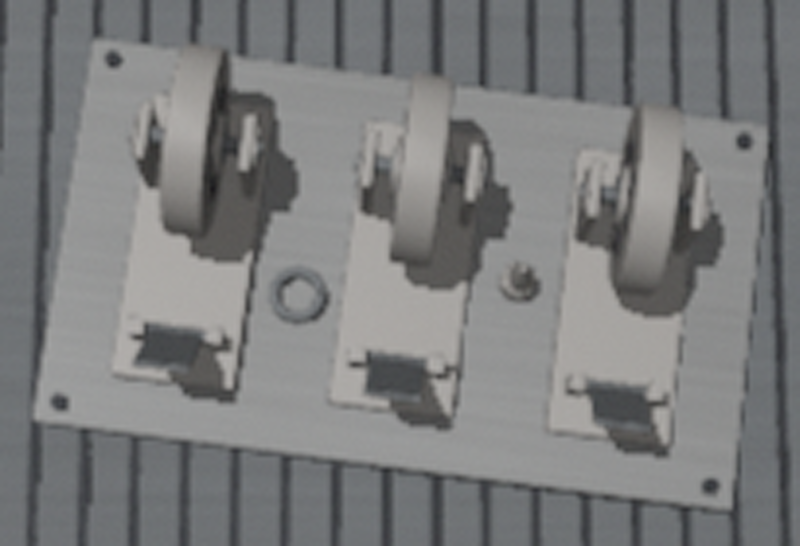

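```bash
python3 - <<'E'
from h import *
f=lambda a:np.array(a)/3.9+[204.9,144.9]
c=unproj("top",f([(97,38),(768,128),(733,510),(35,422)]),.012);print(c.round(4),c.mean(0).round(4),[np.linalg.norm(c[i]-c[i-1]).round(3) for i in range(4)])
yd=(c[0]+c[3]-c[1]-c[2])[:2];yaw=np.arctan2(-yd[0],yd[1]);print("yaw",yaw)
R=np.array([[np.cos(yaw),-np.sin(yaw)],[np.sin(yaw),np.cos(yaw)]])
for n,p,z in(("fork",[(196,135),(423,157),(646,190)],.088),("hinge",[(180,333),(398,362),(617,388)],.034)):
    P=unproj("top",f(p),z)[:,:2];print(n,P.round(4),"jig",((P-c.mean(0)[:2])@R).round(4))
E
```

```text
[[ 0.7298  0.1636  0.012 ]
 [ 0.6776 -0.2483  0.012 ]
 [ 0.4425 -0.2208  0.012 ]
 [ 0.4922  0.1932  0.012 ]] [ 0.5855 -0.0281  0.012 ] [np.float64(0.239), np.float64(0.415), np.float64(0.237), np.float64(0.417)]
yaw -0.12273430805782437
fork [[ 0.6469  0.0957]
 [ 0.6355 -0.0334]
 [ 0.6176 -0.1604]] jig [[ 0.0458  0.1304]
 [ 0.0502  0.0009]
 [ 0.048  -0.1274]]
hinge [[ 0.5425  0.1069]
 [ 0.5263 -0.021 ]
 [ 0.5118 -0.1497]] jig [[-0.0593  0.1287]
 [-0.0597 -0.0002]
 [-0.0583 -0.1297]]
```

```bash
python3 -m jog '{"slide":[[0,0.1,0],[0,0.2,0],[0.02,0.3,0],[0.08,0.38,0],[0.16,0.42,0],[0.25,0.46,0],[0.34,0.5,0],[0.43,0.55,0],[0.52,0.59,0],[0.61,0.63,0]],"turn":[[0,0,-0.1],[0,0,-0.2],[0,0,-0.3],[0,0,-0.4],[0,0,-0.5],[0,0,-0.6],[0,0,-0.7],[0,0,-0.8],[0,0,-0.9],[0,0,-1]]}' 0.36 20
```

```text
time: 1.9
tcp_pos: [0.5152, -0.193, 0.2426]
tcp_rot: [3.141, -0.001, -0.113]
ft_force: [-0.1, -1.4, 0.9]
gripper_width: 0.0307
grasp_force: 0.0
```

```bash
python3 -m jog '{"slide":[[0.06,0.02,0],[0.12,0.04,0],[0.18,0.06,-0.03],[0.2,0.06,-0.06],[0.2,0.06,-0.09],[0.2,0.06,-0.1],[0.2,0.06,-0.1],[0.2,0.06,-0.1],[0.2,0.06,-0.1],[0.2,0.06,-0.1]],"turn":[[0,0,0],[0,0,-0.02],[0,0,-0.02],[0,0,-0.02],[0,0,-0.02],[0,0,-0.02],[0,0,-0.02],[0,0,-0.02],[0,0,-0.02],[0,0,-0.02]]}'
python3 - <<'E'
from h import *
s=r.get_state();i=r.get_image("wrist");cv2.imwrite("pics/w1.png",i[:,:,::-1]);c=r.calibration("wrist");print(s["tcp_pos"],s["tcp_rot"],s["ft_force"],c)
E
```

```text
time: 2.9
tcp_pos: [0.6138, -0.1643, 0.1934]
tcp_rot: [3.141, -0.002, -0.122]
ft_force: [0.2, 0.8, -0.3]
gripper_width: 0.0307
grasp_force: 0.0
[ 0.61380405 -0.16427206  0.19344464] [ 3.14121498e+00 -1.84067803e-03 -1.21548635e-01] [ 0.18707613  0.76029182 -0.27539534] {'fov_y': 65.70646984690485, 'cx': 317.99198494820246, 'cy': 240.41503199817546, 'tool_from_camera': array([[ 3.61376061e-04, -9.63446047e-01, -2.67902191e-01,
         6.91180557e-02],
       [ 9.99999884e-01,  2.62575642e-04,  4.04619887e-04,
         5.95719181e-04],
       [-3.19484841e-04, -2.67902306e-01,  9.63446030e-01,
        -1.31842818e-01],
       [ 0.00000000e+00,  0.00000000e+00,  0.00000000e+00,
         1.00000000e+00]])}
```

View pics/w1.png

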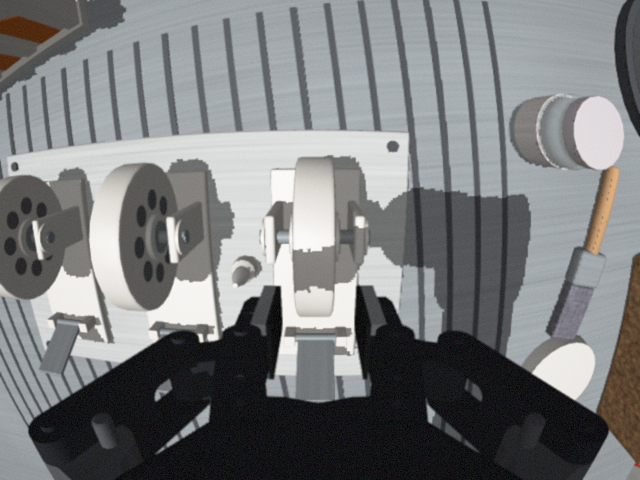

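The right wheel is centred at column 315, between finger inner faces at about 275 and 360. The fork tops are at row 234.

```bash
cat >> h.py <<'E'
from scipy.spatial.transform import Rotation as Ro
def wun(s,px,z):
    c=r.calibration("wrist");f=240/np.tan(np.radians(c["fov_y"]/2));T=c["tool_from_camera"];R=Ro.from_euler("xyz",s["tcp_rot"]).as_matrix()
    out=[]
    for u in np.atleast_2d(px):
        d=np.array([u[0]-c["cx"],u[1]-c["cy"]]);rr=np.hypot(*d);t=rr/f
        v=R@T[:3,:3]@np.r_[np.sin(t)*d/max(rr,1e-9),np.cos(t)];C=s["tcp_pos"]+R@T[:3,3]
        out.append(C+v*(z-C[2])/v[2])
    return np.array(out)
def tojig(P):
    a=-.1227;R=np.array([[np.cos(a),-np.sin(a)],[np.sin(a),np.cos(a)]]);return (np.asarray(P)[...,:2]-[.5855,-.0281])@R
E
python3 - <<'E'
from h import *
s=r.get_state()
print("tcp",tojig(s["tcp_pos"]),"fork",tojig(wun(s,[(268,218),(268,240),(362,216),(362,240)],.088)),"edge",tojig(wun(s,[(293,220),(337,220)],.131)),"corner",tojig(wun(s,(409,131),.012)))
E
```

```text
tcp [ 0.04471662 -0.1316026 ] fork [[ 0.06327073 -0.09950517]
 [ 0.04830025 -0.09902998]
 [ 0.06468094 -0.16110138]
 [ 0.04839056 -0.16160246]] edge [[ 0.07126667 -0.11888028]
 [ 0.07129455 -0.14243392]] corner [[ 0.12337054 -0.20937891]]
```

```bash
python3 -m jog '{"slide":[[0,0,-0.03],[0,0,-0.06],[0,0,-0.09],[0,0,-0.11],[0,0,-0.126],[0,0,-0.126],[0,0,-0.126],[0,0,-0.126],[0,0,-0.126],[0,0,-0.126]],"turn":[[0,0,0],[0,0,0],[0,0,0],[0,0,0],[0,0,0],[0,0,0],[0,0,0],[0,0,0],[0,0,0],[0,0,0]]}'
python3 - <<'E'
from h import *
for k in range(4):
    s=r.get_state();print(s["time"],s["tcp_pos"].round(5),s["ft_force"].round(2),s["ft_torque"].round(3));
    if k==0:i=r.get_image("wrist");cv2.imwrite("pics/w2.png",i[:,:,::-1])
E
```

```text
time: 3.95
tcp_pos: [0.6139, -0.164, 0.1299]
tcp_rot: [3.141, -0.001, -0.121]
ft_force: [-1.1, 0.0, -0.2]
gripper_width: 0.0306
grasp_force: 0.0
3.95 [ 0.61386 -0.16401  0.12988] [-1.11  0.02 -0.16] [0.009 0.002 0.016]
4.0 [ 0.61379 -0.16395  0.12974] [-0.24 -0.43 -1.24] [-0.029  0.026 -0.027]
4.0 [ 0.61379 -0.16395  0.12974] [-0.24 -0.43 -1.24] [-0.029  0.026 -0.027]
4.0 [ 0.61379 -0.16395  0.12974] [-0.24 -0.43 -1.24] [-0.029  0.026 -0.027]
```

View pics/w2.png

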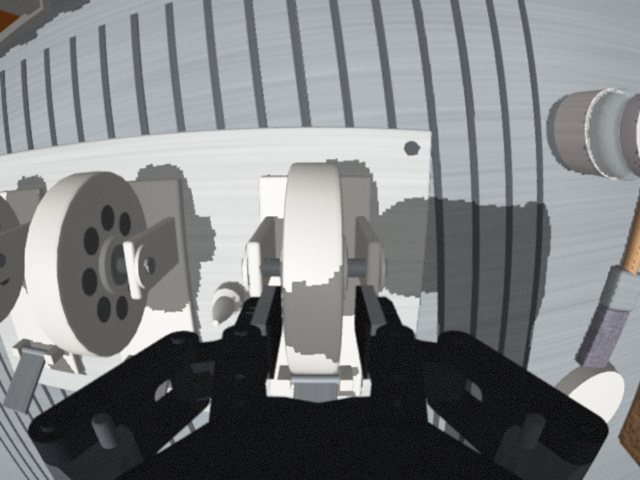

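```bash
cat > m.py <<'E'
from h import *
F=[];Q=[]
for k in range(3):
    r.get_image("wrist");s=r.get_state();F.append(np.r_[s["ft_force"],s["ft_torque"]*10]);Q.append(s["tcp_pos"])
a=-.1227;f=np.mean(F,0);y=np.array([-np.sin(a),np.cos(a),0])
print("t %.2f jig"%s["time"],(tojig(np.mean(Q,0))*1000).round(2),"Fy %.2f"%(f[:3]@y),"F",f.round(2),"w",round(s["gripper_width"]*1000,2),s["grasp_force"])
E
python3 m.py
python3 -m jog '{"slide":[[0,0.001,0],[0,0.002,0],[0,0.003,0],[0.0005,0.004,0],[0.0005,0.004,0],[0.0005,0.004,0],[0.0005,0.004,0],[0.0005,0.004,0],[0.0005,0.004,0],[0.0005,0.004,0]],"turn":[[0,0,0],[0,0,0],[0,0,0],[0,0,0],[0,0,0],[0,0,0],[0,0,0],[0,0,0],[0,0,0],[0,0,0]]}' >/dev/null; python3 m.py
```

```text
t 4.15 jig [  44.55 -131.41] Fy 0.31 F [ 0.24  0.28  0.43  0.19 -0.11  0.23] w 30.71 0.0
t 5.30 jig [  44.44 -129.39] Fy -0.23 F [-0.06 -0.22  0.11  0.05 -0.1  -0.12] w 30.57 0.0
```

```bash
python3 -m jog '{"slide":[[0,0.0005,0],[0,0.001,0],[0,0.0015,0],[0,0.002,0],[0,0.002,0],[0,0.002,0],[0,0.002,0],[0,0.002,0],[0,0.002,0],[0,0.002,0]],"turn":[[0,0,0],[0,0,0],[0,0,0],[0,0,0],[0,0,0],[0,0,0],[0,0,0],[0,0,0],[0,0,0],[0,0,0]]}' >/dev/null; python3 m.py
```

```text
t 6.45 jig [  44.33 -128.42] Fy -0.64 F [-0.38 -0.6  -0.15  0.16  0.01  0.19] w 30.91 0.0
```

```bash
python3 -m jog '{"slide":[[0,0.0005,0],[0,0.001,0],[0,0.0012,0],[0,0.0014,0],[0,0.0014,0],[0,0.0014,0],[0,0.0014,0],[0,0.0014,0],[0,0.0014,0],[0,0.0014,0]],"turn":[[0,0,0],[0,0,0],[0,0,0],[0,0,0],[0,0,0],[0,0,0],[0,0,0],[0,0,0],[0,0,0],[0,0,0]]}' >/dev/null; python3 m.py
```

```text
t 7.60 jig [  44.26 -127.7 ] Fy 0.16 F [ 0.11  0.15 -0.02  0.23 -0.2  -0.25] w 30.44 0.0
```

```bash
python3 -m jog '{"slide":[[0,0.0005,0],[0,0.001,0],[0,0.0015,0],[0,0.002,0],[0,0.002,0],[0,0.002,0],[0,0.002,0],[0,0.002,0],[0,0.002,0],[0,0.002,0]],"turn":[[0,0,0],[0,0,0],[0,0,0],[0,0,0],[0,0,0],[0,0,0],[0,0,0],[0,0,0],[0,0,0],[0,0,0]]}' >/dev/null; python3 m.py
```

```text
t 8.75 jig [  44.11 -126.71] Fy 0.20 F [-0.33  0.25 -0.46 -0.09 -0.18  0.16] w 30.85 0.0
```

```bash
python3 -m jog '{"slide":[[0,0.0005,0],[0,0.001,0],[0,0.0015,0],[0,0.002,0],[0,0.002,0],[0,0.002,0],[0,0.002,0],[0,0.002,0],[0,0.002,0],[0,0.002,0]],"turn":[[0,0,0],[0,0,0],[0,0,0],[0,0,0],[0,0,0],[0,0,0],[0,0,0],[0,0,0],[0,0,0],[0,0,0]]}' >/dev/null; python3 m.py
```

```text
t 9.90 jig [  44.02 -125.78] Fy -0.41 F [ 0.26 -0.45  0.12 -0.8  -0.12  0.22] w 31.23 0.16553828492760658
```

```bash
python3 - <<'E'
from h import *
cv2.imwrite("pics/w3.png",r.get_image("wrist")[130:430,180:460,::-1].repeat(2,0).repeat(2,1))
E
```

```text
(no output)
```

View pics/w3.png

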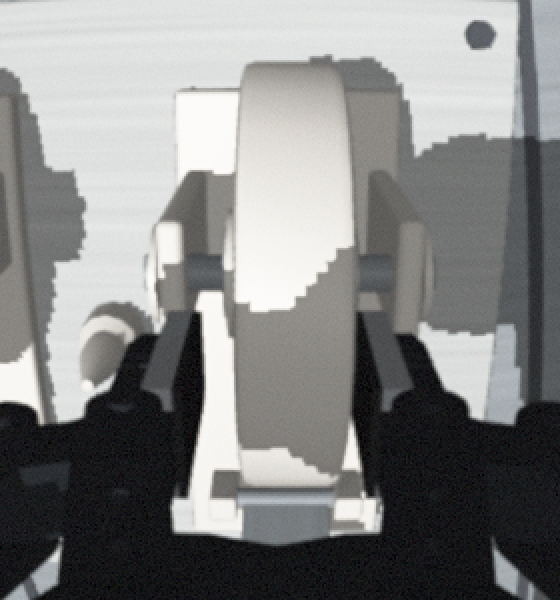

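The right finger now sits against the right face (wheel edge and finger both at about column 357 in the crop), so contact has just begun.

```bash
python3 -m jog '{"slide":[[0,0.0005,0],[0,0.001,0],[0,0.0015,0],[0,0.0018,0],[0,0.0018,0],[0,0.0018,0],[0,0.0018,0],[0,0.0018,0],[0,0.0018,0],[0,0.0018,0]],"turn":[[0,0,0],[0,0,0],[0,0,0],[0,0,0],[0,0,0],[0,0,0],[0,0,0],[0,0,0],[0,0,0],[0,0,0]]}' >/dev/null; python3 m.py
```

```text
t 11.10 jig [  43.92 -124.88] Fy -0.86 F [-0.14 -0.85  0.74 -2.08 -0.26  0.18] w 30.98 0.38454584777355194
```

```bash
python3 m.py
```

```text
t 11.25 jig [  43.92 -124.87] Fy -0.74 F [ 0.09 -0.76  0.41 -1.59 -0.16  0.08] w 30.79 0.39555114693939686
```

```bash
python3 -m jog '{"slide":[[0,0.0005,0],[0,0.001,0],[0,0.0015,0],[0,0.0018,0],[0,0.0018,0],[0,0.0018,0],[0,0.0018,0],[0,0.0018,0],[0,0.0018,0],[0,0.0018,0]],"turn":[[0,0,0],[0,0,0],[0,0,0],[0,0,0],[0,0,0],[0,0,0],[0,0,0],[0,0,0],[0,0,0],[0,0,0]]}' >/dev/null; python3 m.py
```

```text
t 12.40 jig [  43.82 -124.32] Fy -3.16 F [-0.74 -3.1   1.64 -7.12  0.36 -0.21] w 30.79 1.6258768737316132
```

```bash
python3 -m jog '{"slide":[[0,-0.004,0],[-0.001,-0.008,0],[-0.0015,-0.012,0],[-0.002,-0.014,0],[-0.002,-0.015,0],[-0.002,-0.0155,0],[-0.002,-0.0155,0],[-0.002,-0.0155,0],[-0.002,-0.0155,0],[-0.002,-0.0155,0]],"turn":[[0,0,0],[0,0,0],[0,0,0],[0,0,0],[0,0,0],[0,0,0],[0,0,0],[0,0,0],[0,0,0],[0,0,0]]}' >/dev/null; python3 m.py
```

```text
t 13.55 jig [  43.72 -131.59] Fy -0.35 F [ 0.13 -0.37  0.13  0.65  0.08  0.1 ] w 30.72 0.14211039058864117
```

```bash
python3 -m jog '{"slide":[[0,-0.0005,0],[0,-0.001,0],[0,-0.0015,0],[0,-0.0018,0],[0,-0.0018,0],[0,-0.0018,0],[0,-0.0018,0],[0,-0.0018,0],[0,-0.0018,0],[0,-0.0018,0]],"turn":[[0,0,0],[0,0,0],[0,0,0],[0,0,0],[0,0,0],[0,0,0],[0,0,0],[0,0,0],[0,0,0],[0,0,0]]}' >/dev/null; python3 m.py
```

```text
t 14.70 jig [  43.86 -132.63] Fy 0.70 F [-0.7   0.79  0.61  1.   -0.09  0.09] w 30.87 0.22894637659192085
```

```bash
python3 -m jog '{"slide":[[0,-0.0005,0],[0,-0.001,0],[0,-0.0015,0],[0,-0.0018,0],[0,-0.0018,0],[0,-0.0018,0],[0,-0.0018,0],[0,-0.0018,0],[0,-0.0018,0],[0,-0.0018,0]],"turn":[[0,0,0],[0,0,0],[0,0,0],[0,0,0],[0,0,0],[0,0,0],[0,0,0],[0,0,0],[0,0,0],[0,0,0]]}' >/dev/null; python3 m.py
```

```text
t 15.85 jig [  43.94 -133.56] Fy 0.70 F [-0.23  0.73  0.53  1.24 -0.11 -0.18] w 31.13 0.2730091754347086
```

```bash
python3 -m jog '{"slide":[[0,-0.0005,0],[0,-0.001,0],[0,-0.0015,0],[0,-0.0018,0],[0,-0.0018,0],[0,-0.0018,0],[0,-0.0018,0],[0,-0.0018,0],[0,-0.0018,0],[0,-0.0018,0]],"turn":[[0,0,0],[0,0,0],[0,0,0],[0,0,0],[0,0,0],[0,0,0],[0,0,0],[0,0,0],[0,0,0],[0,0,0]]}' >/dev/null; python3 m.py
```

```text
t 17.00 jig [  44.13 -134.06] Fy 2.21 F [-0.28  2.26  1.11  6.56  0.52  0.07] w 30.76 1.465553529560566
```

The right wheel is sound: about 2.3 mm of travel in total, roughly ±0.026 rad. Next is the middle wheel.

```bash
python3 -m jog '{"slide":[[0.001,0.009,0],[0.001,0.01,0.06],[0.006,0.05,0.08],[0.017,0.14,0.08],[0.027,0.22,0.08],[0.033,0.268,0.08],[0.033,0.268,0.07],[0.033,0.268,0.04],[0.033,0.268,0.01],[0.033,0.268,0]],"turn":[[0,0,0],[0,0,0],[0,0,0],[0,0,0],[0,0,0],[0,0,0],[0,0,0],[0,0,0],[0,0,0],[0,0,0]]}' ; python3 m.py
```

```text
time: 18.0
tcp_pos: [0.6278, -0.036, 0.1269]
tcp_rot: [3.138, 0.004, -0.124]
ft_force: [-0.0, 0.2, -0.7]
gripper_width: 0.0305
grasp_force: 0.0
t 18.15 jig [43.48 -1.65] Fy 0.14 F [ 0.17  0.12 -0.17 -0.15 -0.01 -0.38] w 30.06 0.0
```

```bash
python3 -m jog '{"slide":[[0,0.001,0],[0,0.002,0],[0,0.003,0],[0.0005,0.004,0],[0.0005,0.005,0],[0.0005,0.005,0],[0.0005,0.005,0],[0.0005,0.005,0],[0.0005,0.005,0],[0.0005,0.005,0]],"turn":[[0,0,0],[0,0,0],[0,0,0],[0,0,0],[0,0,0],[0,0,0],[0,0,0],[0,0,0],[0,0,0],[0,0,0]]}' ; python3 m.py
```

```text
time: 19.15
tcp_pos: [0.6295, -0.0304, 0.1293]
tcp_rot: [3.142, 0.0, -0.121]
ft_force: [0.9, 0.2, -0.2]
gripper_width: 0.0307
grasp_force: 0.0
t 19.30 jig [43.97  3.07] Fy 0.29 F [-0.17  0.31 -0.3   0.05 -0.09  0.1 ] w 30.79 0.0
```

```bash
python3 -m jog '{"slide":[[0,0.0005,0],[0,0.001,0],[0,0.0015,0],[0,0.002,0],[0,0.002,0],[0,0.002,0],[0,0.002,0],[0,0.002,0],[0,0.002,0],[0,0.002,0]],"turn":[[0,0,0],[0,0,0],[0,0,0],[0,0,0],[0,0,0],[0,0,0],[0,0,0],[0,0,0],[0,0,0],[0,0,0]]}' >/dev/null; python3 m.py
```

```text
t 20.45 jig [43.9   4.05] Fy -0.82 F [-0.43 -0.78 -0.02 -1.09  0.37  0.18] w 30.35 0.22781854961067438
```

```bash
python3 -m jog '{"slide":[[0,0.0005,0],[0,0.001,0],[0,0.0015,0],[0,0.002,0],[0,0.002,0],[0,0.002,0],[0,0.002,0],[0,0.002,0],[0,0.002,0],[0,0.002,0]],"turn":[[0,0,0],[0,0,0],[0,0,0],[0,0,0],[0,0,0],[0,0,0],[0,0,0],[0,0,0],[0,0,0],[0,0,0]]}' >/dev/null; python3 m.py
```

```text
t 21.60 jig [43.74  5.14] Fy -0.68 F [-0.32 -0.64  0.91 -1.05 -0.42  0.22] w 30.88 0.2162532415241003
```

```bash
python3 -m jog '{"slide":[[0,0.0005,0],[0,0.001,0],[0,0.0015,0],[0,0.0018,0],[0,0.0018,0],[0,0.0018,0],[0,0.0018,0],[0,0.0018,0],[0,0.0018,0],[0,0.0018,0]],"turn":[[0,0,0],[0,0,0],[0,0,0],[0,0,0],[0,0,0],[0,0,0],[0,0,0],[0,0,0],[0,0,0],[0,0,0]]}' >/dev/null; python3 m.py
```

```text
t 22.75 jig [43.69  5.71] Fy -2.12 F [-0.06 -2.13  1.24 -4.97 -0.05 -0.18] w 30.41 1.1445138975977898
```

```bash
python3 -m jog '{"slide":[[0,-0.004,0],[-0.001,-0.008,0],[-0.0015,-0.012,0],[-0.002,-0.014,0],[-0.002,-0.0155,0],[-0.002,-0.016,0],[-0.002,-0.016,0],[-0.002,-0.016,0],[-0.002,-0.016,0],[-0.002,-0.016,0]],"turn":[[0,0,0],[0,0,0],[0,0,0],[0,0,0],[0,0,0],[0,0,0],[0,0,0],[0,0,0],[0,0,0],[0,0,0]]}' >/dev/null; python3 m.py
```

```text
t 23.90 jig [43.62 -1.99] Fy 0.18 F [-0.09  0.2   0.28  0.88  0.34 -0.04] w 30.73 0.1972942566499114
```

```bash
python3 -m jog '{"slide":[[0,-0.0005,0],[0,-0.001,0],[0,-0.0015,0],[0,-0.0018,0],[0,-0.0018,0],[0,-0.0018,0],[0,-0.0018,0],[0,-0.0018,0],[0,-0.0018,0],[0,-0.0018,0]],"turn":[[0,0,0],[0,0,0],[0,0,0],[0,0,0],[0,0,0],[0,0,0],[0,0,0],[0,0,0],[0,0,0],[0,0,0]]}' >/dev/null; python3 m.py
```

```text
t 25.05 jig [43.78 -2.96] Fy 0.44 F [-0.29  0.48  0.33  1.73  0.08 -0.21] w 30.57 0.28843159787356853
```

```bash
python3 -m jog '{"slide":[[0,-0.0005,0],[0,-0.001,0],[0,-0.0015,0],[0,-0.0018,0],[0,-0.0018,0],[0,-0.0018,0],[0,-0.0018,0],[0,-0.0018,0],[0,-0.0018,0],[0,-0.0018,0]],"turn":[[0,0,0],[0,0,0],[0,0,0],[0,0,0],[0,0,0],[0,0,0],[0,0,0],[0,0,0],[0,0,0],[0,0,0]]}' >/dev/null; python3 m.py
```

```text
t 26.20 jig [43.82 -3.81] Fy 0.86 F [ 0.07  0.86  0.42  2.19 -0.21 -0.08] w 30.56 0.46262428164482117
```

Torque is creeping up, so another 0.7 mm.

```bash
python3 -m jog '{"slide":[[0,-0.0005,0],[0,-0.001,0],[0,-0.0014,0],[0,-0.0014,0],[0,-0.0014,0],[0,-0.0014,0],[0,-0.0014,0],[0,-0.0014,0],[0,-0.0014,0],[0,-0.0014,0]],"turn":[[0,0,0],[0,0,0],[0,0,0],[0,0,0],[0,0,0],[0,0,0],[0,0,0],[0,0,0],[0,0,0],[0,0,0]]}' >/dev/null; python3 m.py
```

```text
t 27.35 jig [43.95 -4.26] Fy 2.45 F [-0.53  2.53  1.29  6.45  0.21  0.06] w 30.66 1.4584161713719368
```

The middle wheel is sound too, with about 2.5 mm of travel. Now the left wheel.

```bash
python3 -m jog '{"slide":[[0.001,0.009,0],[0.001,0.01,0.06],[0.006,0.05,0.08],[0.017,0.14,0.08],[0.027,0.22,0.08],[0.033,0.268,0.08],[0.033,0.268,0.07],[0.033,0.268,0.04],[0.033,0.268,0.01],[0.033,0.268,0]],"turn":[[0,0,0],[0,0,0],[0,0,0],[0,0,0],[0,0,0],[0,0,0],[0,0,0],[0,0,0],[0,0,0],[0,0,0]]}' >/dev/null; python3 m.py
python3 -m jog '{"slide":[[0,0.001,0],[0,0.002,0],[0,0.003,0],[0.0005,0.004,0],[0.0005,0.005,0],[0.0005,0.0055,0],[0.0005,0.0055,0],[0.0005,0.0055,0],[0.0005,0.0055,0],[0.0005,0.0055,0]],"turn":[[0,0,0],[0,0,0],[0,0,0],[0,0,0],[0,0,0],[0,0,0],[0,0,0],[0,0,0],[0,0,0],[0,0,0]]}' >/dev/null ; python3 m.py
```

```text
t 28.50 jig [ 43.59 128.05] Fy -0.37 F [-0.2  -0.35 -0.33  0.15  0.48  0.28] w 30.46 0.0
t 29.65 jig [ 43.8  133.17] Fy -0.09 F [-0.12 -0.07 -0.21  0.52  0.19 -0.12] w 30.89 0.0
```

```bash
python3 -m jog '{"slide":[[0,0.0005,0],[0,0.001,0],[0,0.0015,0],[0,0.002,0],[0,0.002,0],[0,0.002,0],[0,0.002,0],[0,0.002,0],[0,0.002,0],[0,0.002,0]],"turn":[[0,0,0],[0,0,0],[0,0,0],[0,0,0],[0,0,0],[0,0,0],[0,0,0],[0,0,0],[0,0,0],[0,0,0]]}' >/dev/null; python3 m.py
```

```text
t 30.80 jig [ 43.73 134.16] Fy -0.42 F [-0.25 -0.39  0.77 -1.15  0.04  0.02] w 30.73 0.2482927031815052
```

```bash
python3 -m jog '{"slide":[[0,0.0005,0],[0,0.001,0],[0,0.0015,0],[0,0.002,0],[0,0.0024,0],[0,0.0024,0],[0,0.0024,0],[0,0.0024,0],[0,0.0024,0],[0,0.0024,0]],"turn":[[0,0,0],[0,0,0],[0,0,0],[0,0,0],[0,0,0],[0,0,0],[0,0,0],[0,0,0],[0,0,0],[0,0,0]]}' >/dev/null; python3 m.py
```

```text
t 31.95 jig [ 43.51 135.44] Fy 0.08 F [-0.09  0.1  -0.25 -1.16 -0.44 -0.31] w 30.64 0.2001666510477662
```

```bash
python3 -m jog '{"slide":[[0,0.0005,0],[0,0.001,0],[0,0.0014,0],[0,0.0018,0],[0,0.0018,0],[0,0.0018,0],[0,0.0018,0],[0,0.0018,0],[0,0.0018,0],[0,0.0018,0]],"turn":[[0,0,0],[0,0,0],[0,0,0],[0,0,0],[0,0,0],[0,0,0],[0,0,0],[0,0,0],[0,0,0],[0,0,0]]}' >/dev/null; python3 m.py
```

```text
t 33.10 jig [ 43.43 136.3 ] Fy -0.40 F [ 0.07 -0.41  0.41 -1.1  -0.48  0.1 ] w 30.67 0.23429249409559816
```

```bash
python3 -m jog '{"slide":[[0,0.0005,0],[0,0.001,0],[0,0.0015,0],[0,0.002,0],[0,0.0025,0],[0.0003,0.0026,0],[0.0003,0.0026,0],[0.0003,0.0026,0],[0.0003,0.0026,0],[0.0003,0.0026,0]],"turn":[[0,0,0],[0,0,0],[0,0,0],[0,0,0],[0,0,0],[0,0,0],[0,0,0],[0,0,0],[0,0,0],[0,0,0]]}' >/dev/null; python3 m.py
```

```text
t 34.25 jig [ 43.33 137.64] Fy -0.59 F [ 0.17 -0.62  0.45 -1.09  0.25  0.13] w 30.78 0.2301030141825322
```

```bash
python3 -m jog '{"slide":[[0,0.0005,0],[0,0.001,0],[0,0.0015,0],[0,0.002,0],[0,0.0024,0],[0.0003,0.0024,0],[0.0003,0.0024,0],[0.0003,0.0024,0],[0.0003,0.0024,0],[0.0003,0.0024,0]],"turn":[[0,0,0],[0,0,0],[0,0,0],[0,0,0],[0,0,0],[0,0,0],[0,0,0],[0,0,0],[0,0,0],[0,0,0]]}' >/dev/null; python3 m.py
```

```text
t 35.40 jig [ 43.4  138.84] Fy -0.22 F [-0.2  -0.2   0.35 -0.9   0.25  0.01] w 31.01 0.2284771755512338
```

```bash
python3 -m jog '{"slide":[[0,0.0005,0],[0,0.001,0],[0,0.0015,0],[0,0.002,0],[0,0.0024,0],[0.0003,0.0024,0],[0.0003,0.0024,0],[0.0003,0.0024,0],[0.0003,0.0024,0],[0.0003,0.0024,0]],"turn":[[0,0,0],[0,0,0],[0,0,0],[0,0,0],[0,0,0],[0,0,0],[0,0,0],[0,0,0],[0,0,0],[0,0,0]]}' >/dev/null; python3 m.py
```

```text
t 36.55 jig [ 43.39 140.05] Fy -0.53 F [ 0.08 -0.55  0.82 -0.81 -0.11  0.04] w 30.77 0.23918550563394092
```

```bash
python3 -m jog '{"slide":[[0,0.0005,0],[0,0.001,0],[0,0.0015,0],[0,0.002,0],[0,0.002,0],[0.0003,0.002,0],[0.0003,0.002,0],[0.0003,0.002,0],[0.0003,0.002,0],[0.0003,0.002,0]],"turn":[[0,0,0],[0,0,0],[0,0,0],[0,0,0],[0,0,0],[0,0,0],[0,0,0],[0,0,0],[0,0,0],[0,0,0]]}' >/dev/null; python3 m.py
```

```text
t 37.70 jig [ 43.49 140.64] Fy -2.99 F [-1.31 -2.85  1.5  -6.38  1.5  -0.11] w 30.66 1.5090044145472348
```

```bash
python3 -m jog '{"slide":[[-0.0005,-0.005,0],[-0.001,-0.01,0],[-0.0015,-0.0135,0],[-0.002,-0.016,0],[-0.002,-0.0185,0],[-0.0025,-0.021,0],[-0.003,-0.0235,0],[-0.0035,-0.026,0],[-0.0035,-0.0275,0],[-0.0035,-0.0275,0]],"turn":[[0,0,0],[0,0,0],[0,0,0],[0,0,0],[0,0,0],[0,0,0],[0,0,0],[0,0,0],[0,0,0],[0,0,0]]}' >/dev/null; python3 m.py
```

```text
t 38.85 jig [ 43.38 126.96] Fy -0.17 F [ 0.7  -0.25  0.48  0.25 -0.05  0.19] w 30.6 0.07374185370281339
```

```bash
python3 -m jog '{"slide":[[0,-0.0005,0],[0,-0.001,0],[0,-0.0015,0],[0,-0.002,0],[0,-0.0024,0],[-0.0003,-0.0026,0],[-0.0003,-0.0026,0],[-0.0003,-0.0026,0],[-0.0003,-0.0026,0],[-0.0003,-0.0026,0]],"turn":[[0,0,0],[0,0,0],[0,0,0],[0,0,0],[0,0,0],[0,0,0],[0,0,0],[0,0,0],[0,0,0],[0,0,0]]}' >/dev/null; python3 m.py
```

```text
t 40.00 jig [ 43.45 125.89] Fy 0.71 F [-0.14  0.73  0.35  1.51  0.02  0.02] w 30.61 0.3187771886587143
```

```bash
python3 -m jog '{"slide":[[0,-0.0005,0],[0,-0.001,0],[0,-0.0015,0],[0,-0.002,0],[0,-0.0024,0],[-0.0003,-0.0026,0],[-0.0003,-0.0026,0],[-0.0003,-0.0026,0],[-0.0003,-0.0026,0],[-0.0003,-0.0026,0]],"turn":[[0,0,0],[0,0,0],[0,0,0],[0,0,0],[0,0,0],[0,0,0],[0,0,0],[0,0,0],[0,0,0],[0,0,0]]}' >/dev/null; python3 m.py
```

```text
t 41.15 jig [ 43.46 124.47] Fy 1.03 F [ 0.11  1.02  0.44  1.08 -0.74 -0.01] w 30.76 0.2339491133170668
```

```bash
python3 -m jog '{"slide":[[0,-0.0005,0],[0,-0.001,0],[0,-0.0015,0],[0,-0.002,0],[0,-0.0024,0],[-0.0003,-0.0024,0],[-0.0003,-0.0024,0],[-0.0003,-0.0024,0],[-0.0003,-0.0024,0],[-0.0003,-0.0024,0]],"turn":[[0,0,0],[0,0,0],[0,0,0],[0,0,0],[0,0,0],[0,0,0],[0,0,0],[0,0,0],[0,0,0],[0,0,0]]}' >/dev/null; python3 m.py
```

```text
t 42.30 jig [ 43.43 123.29] Fy 0.94 F [ 0.21  0.92  0.44  1.14 -0.72  0.07] w 30.75 0.2557667770452099
```

```bash
python3 -m jog '{"slide":[[0,-0.0005,0],[0,-0.001,0],[0,-0.0015,0],[0,-0.002,0],[0,-0.0024,0],[-0.0003,-0.0024,0],[-0.0003,-0.0024,0],[-0.0003,-0.0024,0],[-0.0003,-0.0024,0],[-0.0003,-0.0024,0]],"turn":[[0,0,0],[0,0,0],[0,0,0],[0,0,0],[0,0,0],[0,0,0],[0,0,0],[0,0,0],[0,0,0],[0,0,0]]}' >/dev/null; python3 m.py
```

```text
t 43.45 jig [ 43.43 122.09] Fy 0.58 F [ 0.22  0.56  0.85  1.13 -0.34 -0.03] w 30.76 0.25690901107736863
```

```bash
python3 -m jog '{"slide":[[0,-0.0005,0],[0,-0.001,0],[0,-0.0015,0],[0,-0.002,0],[0,-0.002,0],[-0.0003,-0.002,0],[-0.0003,-0.002,0],[-0.0003,-0.002,0],[-0.0003,-0.002,0],[-0.0003,-0.002,0]],"turn":[[0,0,0],[0,0,0],[0,0,0],[0,0,0],[0,0,0],[0,0,0],[0,0,0],[0,0,0],[0,0,0],[0,0,0]]}' >/dev/null; python3 m.py
```

```text
t 44.60 jig [ 43.42 121.27] Fy 1.39 F [ 0.13  1.39  0.93  3.05 -0.73  0.27] w 30.9 0.7833128672791645
```

```bash
python3 -m jog '{"slide":[[0,-0.0005,0],[0,-0.001,0],[0,-0.0012,0],[0,-0.0012,0],[0,-0.0012,0],[0,-0.0012,0],[0,-0.0012,0],[0,-0.0012,0],[0,-0.0012,0],[0,-0.0012,0]],"turn":[[0,0,0],[0,0,0],[0,0,0],[0,0,0],[0,0,0],[0,0,0],[0,0,0],[0,0,0],[0,0,0],[0,0,0]]}' >/dev/null; python3 m.py
```

```text
t 45.75 jig [ 43.43 120.8 ] Fy 3.07 F [-0.01  3.1   1.07  7.5  -0.7  -0.01] w 30.83 1.7539128265343606
```

The left wheel is worn: about 13 mm of travel, against about 2.5 mm on the other two. I'll lift clear and move to just in front of its tab.

```bash
python3 -m jog '{"slide":[[0.001,0.008,0],[0.001,0.01,0.06],[0.001,0.01,0.14],[-0.06,0.02,0.14],[-0.14,0.03,0.14],[-0.22,0.04,0.14],[-0.3,0.055,0.14],[-0.329,0.061,0.14],[-0.329,0.061,0.14],[-0.329,0.061,0.14]],"turn":[[0,0,0],[0,0,0],[0,0,0],[0,0,0],[0,0,0],[0,0,0],[0,0,0],[0,0,0],[0,0,0],[0,0,0]]}' && python3 -m jog '{"slide":[[0,0,-0.04],[0,0,-0.08],[0,0,-0.12],[0,0,-0.16],[0,0,-0.2],[0,0,-0.23],[0,0,-0.238],[0,0,-0.238],[0,0,-0.238],[0,0,-0.238]],"turn":[[0,0,0],[0,0,0],[0,0,0],[0,0,0],[0,0,0],[0,0,0],[0,0,0],[0,0,0],[0,0,0],[0,0,0]]}' 0 20; python3 m.py
python3 - <<'E'
from h import *
cv2.imwrite("pics/w4.png",r.get_image("wrist")[:,:,::-1])
E
```

```text
time: 46.75
tcp_pos: [0.4796, 0.115, 0.1993]
tcp_rot: [3.14, -0.001, -0.123]
ft_force: [-0.0, 0.2, 0.3]
gripper_width: 0.0306
grasp_force: 0.0
time: 47.75
tcp_pos: [0.48, 0.1168, 0.0812]
tcp_rot: [-3.141, -0.002, -0.121]
ft_force: [0.2, 1.1, 0.3]
gripper_width: 0.0002
grasp_force: 0.0
t 47.90 jig [-122.81  130.85] Fy -0.16 F [-0.29 -0.12 -0.23  0.08 -0.13 -0.1 ] w -0.02 0.0
```

View pics/w4.png

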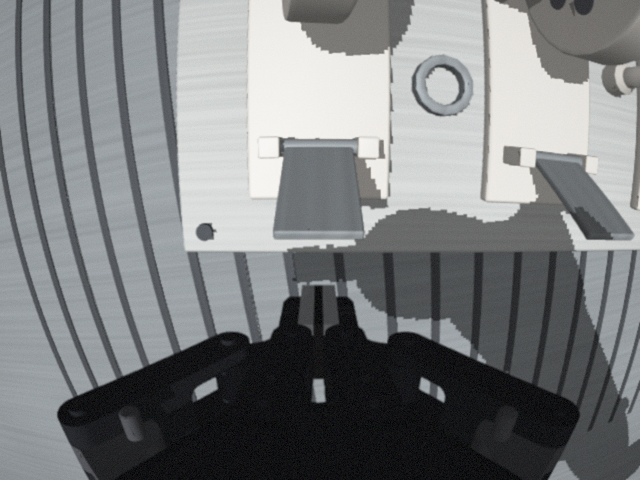

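The shut fingers (column 318) face the tab (columns 275–365). Pushing it away now.

```bash
python3 -m jog '{"slide":[[0.015,-0.002,0],[0.03,-0.004,0],[0.045,-0.006,0],[0.06,-0.007,0],[0.075,-0.009,0],[0.09,-0.011,0],[0.105,-0.013,0],[0.12,-0.015,0],[0.13,-0.016,0],[0.13,-0.016,0]],"turn":[[0,0,0],[0,0,0],[0,0,0],[0,0,0],[0,0,0],[0,0,0],[0,0,0],[0,0,0],[0,0,0],[0,0,0]]}'; python3 m.py
python3 -m jog '{"slide":[[0.002,0,0],[0.004,0,0],[0.006,-0.001,0],[0.006,-0.001,0],[0.006,-0.001,0],[0.006,-0.001,0],[0.006,-0.001,0],[0.006,-0.001,0],[0.006,-0.001,0],[0.006,-0.001,0]],"turn":[[0,0,0],[0,0,0],[0,0,0],[0,0,0],[0,0,0],[0,0,0],[0,0,0],[0,0,0],[0,0,0],[0,0,0]]}'; python3 m.py
```

```text
time: 48.95
tcp_pos: [0.5447, 0.1084, 0.08]
tcp_rot: [3.142, -0.001, -0.122]
ft_force: [0.5, -0.7, -1.4]
gripper_width: 0.0001
grasp_force: 0.0
t 49.10 jig [-57.28 130.57] Fy -0.09 F [ 0.22 -0.12 -0.14 -0.01 -0.11  0.21] w 0.02 0.0
time: 50.1
tcp_pos: [0.5468, 0.1082, 0.0803]
tcp_rot: [3.142, 0.0, -0.121]
ft_force: [-2.8, 0.0, -0.5]
gripper_width: 0.0004
grasp_force: 0.7
t 50.25 jig [-55.04 130.56] Fy 0.58 F [-1.59  0.78 -0.51  1.45  3.5   0.17] w -0.0 0.6718376744538546
```

```bash
python3 -m jog '{"slide":[[0.002,0,0],[0.004,0,0],[0.005,0,0],[0.005,0,0],[0.005,0,0],[0.005,0,0],[0.005,0,0],[0.005,0,0],[0.005,0,0],[0.005,0,0]],"turn":[[0,0,0],[0,0,0],[0,0,0],[0,0,0],[0,0,0],[0,0,0],[0,0,0],[0,0,0],[0,0,0],[0,0,0]]}'; python3 m.py
```

```text
time: 51.25
tcp_pos: [0.5497, 0.1081, 0.0805]
tcp_rot: [-3.142, -0.001, -0.121]
ft_force: [0.1, -0.3, 0.2]
gripper_width: -0.0001
grasp_force: 0.3
t 51.40 jig [-52.24 130.83] Fy -0.48 F [-0.31 -0.45  0.1  -0.79  1.45 -0.01] w -0.17 0.23835786385461688
```

```bash
python3 -m jog '{"slide":[[0.002,0,0],[0.004,0,0],[0.005,0,0],[0.005,0,0],[0.005,0,0],[0.005,0,0],[0.005,0,0],[0.005,0,0],[0.005,0,0],[0.005,0,0]],"turn":[[0,0,0],[0,0,0],[0,0,0],[0,0,0],[0,0,0],[0,0,0],[0,0,0],[0,0,0],[0,0,0],[0,0,0]]}'; python3 m.py
```

```text
time: 52.4
tcp_pos: [0.5514, 0.1082, 0.0801]
tcp_rot: [3.141, 0.001, -0.121]
ft_force: [-4.0, -1.1, 0.6]
gripper_width: -0.0
grasp_force: 1.4
t 52.55 jig [-50.51 131.11] Fy -0.78 F [-3.67 -0.33 -0.46 -1.07  8.21  0.01] w 0.25 1.5003832429647446
```

```bash
python3 -m jog '{"slide":[[0.002,0,0],[0.002,0,0],[-0.04,0.005,0],[-0.1,0.012,0],[-0.16,0.02,0.02],[-0.2,0.025,0.1],[-0.2,0.025,0.18],[-0.2,0.025,0.24],[-0.2,0.025,0.24],[-0.2,0.025,0.24]],"turn":[[0,0,0],[0,0,0],[0,0,0],[0,0,0],[0,0,0],[0,0,0],[0,0,0],[0,0,0],[0,0,0],[0,0,0]]}'
python3 - <<'E'
from h import *
cv2.imwrite("pics/w5.png",r.get_image("wrist")[:,:,::-1]);print(r.get_state()["time"])
E
```

```text
time: 53.55
tcp_pos: [0.4541, 0.1212, 0.2019]
tcp_rot: [-3.14, -0.006, -0.121]
ft_force: [-0.0, 0.5, 0.5]
gripper_width: 0.0001
grasp_force: 0.0
53.6
```

View pics/w5.png

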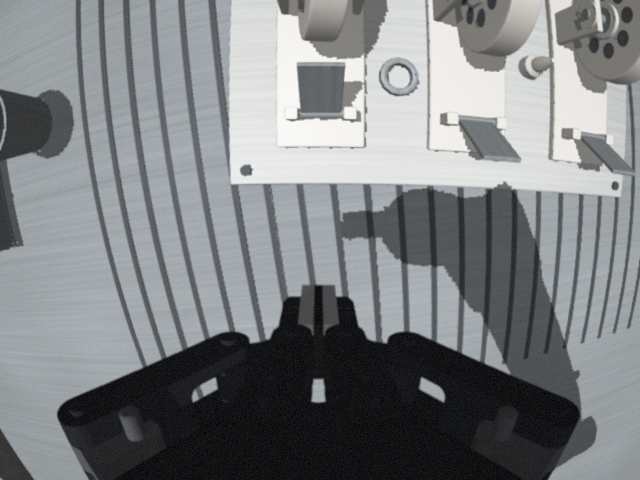

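The left tab now leans away from the robot, from its hinge at (320,113) to its end at (320,65). The other two tabs are unmoved, and the ring and spire are in place.

```bash
python3 -c "from workcell import r; print(r.job_done())"
```

```text
the job is handed in; nothing more can be done
None
```

The left wheel has the worn bearing (about 13 mm of rim travel against about 2.5 mm on the other two); I tipped its tab over to the stop, left the other two tabs alone, and handed the job in at about 54 s.

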